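# Strip the relay box for the test station

### The arm

A 6-joint arm with a two-finger parallel gripper is mounted at the origin on the work surface. World frame = base frame: x ahead of the robot, y to its left, z up, the work surface at z = 0. Lengths are in m, angles in rad, forces in N, time in s.
With the tool pointing down it reaches from about 0.3 to 0.775 m from the base axis. Payload 14.6 kg.
Tool frame: the origin (TCP) lies midway between the tips of the shut fingers; the grasp point (between the pads) lies 19 mm behind it (ctrl.tcp_to_grasp is the z of the grasp point in the tool frame, in m); z points along the fingers, y is the line along which they close (so a half turn about z gives the same grasp; the last joint's range is limited). The gripper opens to 94 mm and grips with 3 to 60 N. Pads are 16 mm wide; open, the fingers measure 119 mm over their backs; the gripper's body (75 mm by 177 mm) begins 78 mm behind the grasp point.
Start: joints at [-1.29, 0.3, 1.521, -0, 1.321, -0.067], TCP at [0.187, -0.517, 0.205] pointing down, gripper open.
Joint ranges: [-3.03, 3.03], [-0.79, 2.21], [0.23, 2.52], [-1.04, 4.18], [0, 3.07], [-2.55, 2.55]. Speed limits (rad/s): [2.22, 2.22, 2.57, 3.14, 3.14, 3.14].

### API

Orientations are given as [roll, pitch, yaw] about the fixed x, y, z axes, in that order (R = Rz(yaw) Ry(pitch) Rx(roll)).
In Python, from station import monitor, camera, ctrl gives the robot as it stands.
- The arm moves only by the tool apply_moves, never from a script. Its argument "plan" is one flat list of numbers, 4 for each row, row after row: the shift along the tool's x, y, z in mm, then the turn about the tool's z in rad. In form: [dx, dy, dz, spin, dx, dy, dz, spin, ...]. A call has 1 to 20 rows; each row shifts and turns the commanded pose from where the row before left it, along the tool's axes as they then stand; what a row does not reach is not made up. A row lasts 1/10 s, in which the tool goes at most 50 mm and 8.59 degrees, less where a joint would pass 70% of its speed; a pose out of reach is approached as far as the arm can. A call is refused whole if a number of a shift passes 50 or a number of a turn 0.15, either way. A call with a gripper value outside its range is refused whole. "hand" is the gripper command: -1 is shut, 1 is fully open, values between are in proportion, set as the call begins (left out, the last holds). The fingers move at their own pace and stop on an object; "squeeze" is the grip in N (left out, the last holds). Time passes only in rows, so rows that do not move let the fingers close. It gives the time, the measured TCP pose, the force, the opening and the grip force at its end, in the units of the state.
- monitor.get_obs(): the state, without advancing time (a new reading comes with each control period).
- camera(name): name is "scene" or "top" or "wrist"; returns a dict with "image" (480x640x3 uint8, red, green, blue), "range_z" (480x640 float32, m along the optical axis (not along the pixel's ray), 0 where there is no reading), "mtx" (3x3 intrinsics, pixels), "rvec" (rotation vector, rad) and "tvec" (3), from world to camera coordinates, as OpenCV has them. Camera axes: x right, y down, z forward; pixel columns grow to the right and rows downward; lengths in m; the calibration is good to about 2 mm. The wrist camera is an equidistant fisheye: a pixel r from the principal point sees the ray r / f radians off the axis. A picture is of the moment at which its call begins.
- ctrl.hand_in(): hands the job in; it is judged then, once.
The state is a dict: "time_s": time; "qpos": joint angles; "joint_vel": joint speeds; "tau": joint torques, N m; "ee_pos": TCP position; "eef_rot": TCP orientation; "force": force on the tool from outside, world axes, zero at the start; "moment": the same for the moment, N m; "grip_width": finger opening in m; "grip_force": force on a finger pad.
Only numpy, scipy, OpenCV 4.12 (cv2) and the standard library are available. Lean on these libraries where they do the work, as an engineer would, in place of code of your own. Each camera call takes 0.05 s, during which the arm holds its last target. There are 200 camera calls.

### The job

Pry the snap-fit cover off the relay box at its notch with the flat blade, then lay the blade and the cover (raised side up) flat on the mat. Take every relay out of the box and put them in the tote on the rollers; only when all are in, push the tote along the rollers into the station bay until it is fully home against the stop. Leave everything else on the bench where it is.

Things in the scene. Friction and masses are not known exactly. Their poses are not given: they have to be found in the camera images.
- relay_box: black open-topped vehicle relay box, clamped to the bench on a 150 x 190 mm plate (fixed). Origin on the bench under its middle, z up, long side along its y, notch in the middle of its -y end wall. 104 (x) x 160 (y) mm, wall tops 84 mm above the bench, walls 5 mm, inside at least 86 mm wide in x. The fitted cover lies sunk between the walls, underside at 78 mm, top at 81 mm
- sockets (a point): in the box: middle of the row of four relay sockets, at the height of the socket rails' tops, 48 mm above the bench; axes as relay_box. The sockets are at y = -51, -17, +17 and +51 mm from here; a relay's block stands on the rails, its foot hangs between them
- hooks (a point): middle between the two stiff sprung hooks (28 mm either side in x) over the fitted cover's -y edge, on the -y end wall; axes as relay_box. They give way at about 13 N of lift at that edge and let it pass once it has risen 6 mm, then prop it 8 mm above its seat. Two light hooks hold the +y edge, which acts as hinge; they let go at 4 N as the freed cover is pulled up
- notch (a point): middle of the outer end of the pry ledge, on its top face, 73.5 mm above the bench, 90 mm from the box's middle; axes as relay_box. The ledge, 20 mm wide between two 10 mm long guide ribs, runs level in +y to 15 mm from here; the cover's edge is 16.5 mm from here, its underside 4.5 mm above the ledge, free space beneath it. The ledge is the fulcrum; 20 degrees of tip up is enough
- cover_grip (a point): the box's snap-fit cover, dark grey, about 70 g: a plate 91 (x) x 148 (y) x 3 mm with a raised middle block 44 (x) x 64 (y) mm that stands 18 mm above the plate. This point is in the middle of the raised block, 10 mm above the plate's top, 13 mm above its underside; axes as relay_box while fitted, z up out of its top
- cover_lip (a point): on the cover's underside at the middle of its edge over the notch (its -y edge); axes as cover_grip
- relay1_mid (a point): one of up to four identical plug-in relays (absent: None), 32 g: a grey block 28 x 28 x 24 mm with a foot of flat brass terminals, 16 x 16 mm and 9 mm long, below it. This point is the middle of the block, 21 mm above the foot's end, 12 mm below the top; z up out of its top, sides along x and y. It lifts straight out of its socket without effort
- relay2_mid (a point): one of up to four identical plug-in relays (absent: None), 32 g: a grey block 28 x 28 x 24 mm with a foot of flat brass terminals, 16 x 16 mm and 9 mm long, below it. This point is the middle of the block, 21 mm above the foot's end, 12 mm below the top; z up out of its top, sides along x and y. It lifts straight out of its socket without effort
- relay3_mid (a point): one of up to four identical plug-in relays (absent: None), 32 g: a grey block 28 x 28 x 24 mm with a foot of flat brass terminals, 16 x 16 mm and 9 mm long, below it. This point is the middle of the block, 21 mm above the foot's end, 12 mm below the top; z up out of its top, sides along x and y. It lifts straight out of its socket without effort
- relay4_mid (a point): one of up to four identical plug-in relays (absent: None), 32 g: a grey block 28 x 28 x 24 mm with a foot of flat brass terminals, 16 x 16 mm and 9 mm long, below it. This point is the middle of the block, 21 mm above the foot's end, 12 mm below the top; z up out of its top, sides along x and y. It lifts straight out of its socket without effort
- blade_grip (a point): flat pry blade, 70 g, 180 mm long: black handle 110 long, 24 wide, 16 mm high, and a flat steel blade 70 long, 13 wide, 2.5 mm thick, at the handle's mid-height. This point is in the handle at the centre of mass, 100 mm behind the tip, 30 mm behind the handle's front end, 80 mm before its rear end, 8 mm above its underside; x runs to the tip, z is normal to the blade's flat
- blade_tip (a point): end of the pry blade, on its centre line; axes as blade_grip
- mat: blue-grey bench mat, fixed, 250 (x) x 200 (y) x 3 mm; origin on the bench under its middle, z up
- tote_mid (a point): the middle of the grey open tote, 120 (x) x 160 (y) x 55 mm outside, walls and floor 4 mm, about 0.3 kg, which stands on the rollers; this point is 27.5 mm above its underside, z up
- track: fixed roller track, 440 mm long. Origin on the bench under its middle, y along the travel towards the bay, z up. 13 free rollers, tops 50 mm above the bench; side rails 126 mm apart, 62 mm high; a bar 54 mm high across the -y end. A tote pushed here rolls easily and stays where it stops
- bay (a point): centre of the station bay at roller-top height, where the middle of a tote fully home stands (y = 125 mm on the track); axes as track. The bay is open above, its side plates 101 mm high from 80 mm before to 85 mm past this point; a rubber stop with its face 80 mm past it; behind that the grey test station, 210 mm high
- plug: the black plug connector, 30 x 46 mm, 22 mm high; not part of the job, leave it where it is. Origin under its middle
- spool: the grey wire spool, 60 mm across, 38 mm high; not part of the job, leave it where it is. Origin under its middle
- meter: the black hand meter, 88 x 170 mm, 36 mm high; not part of the job, leave it where it is. Origin under its middle
- screw_jar: the glass screw jar, 52 mm across, 60 mm high; not part of the job, leave it where it is. Origin under its middle
- bench_brush: the bench brush, 160 mm long, 20 mm high; not part of the job, leave it where it is. Origin under its middle
- control_unit: the finned aluminium control unit, 130 x 130 mm, 31 mm high; not part of the job, leave it where it is. Origin under its middle
There are look-alikes about, which are no part of the job. Leave any brown or orange look-alike of the part that bears cover_grip alone.

How it is judged:
By the outcome, as a careful person would: the job done as asked, in the order asked, and still so for the second after the job is handed in, with the robot touching nothing.
Of relay1, relay2, relay3, relay4 only 2 to 4 are there at a start; the rules pass over those that are not, and their reading is None.
At some moment in a run one of pry_blade may be knocked a few centimetres aside while the robot is not near it.
Once in a run the grip may slacken for a moment while it holds something.
It also fails if it takes over 210 s, if anything falls off the work surface, if the arm or the gripper's body presses on something with over 40 N, if the wrist force passes 120 N, or if a joint passes its speed limit or range.

## Working session

There is one attempt and no reset: what is moved stays moved. The work goes in short steps, Python scripts to look and compute and a tool call to move; the robot and the scene stay as the last step left them, time stands still between calls to the robot, and variables do not carry over. Pictures are saved under pics/ and viewed, at most 17 in all, crops included, and the job is handed in when it is done.

Besides the shell and the picture viewer there is one more tool, called by a JSON object that holds its "op" and its "data", one argument or row to a line. apply_moves: Moves the arm, as the interface text tells. Its arguments: {"type":"object","properties":{"plan":{"type":"array","items":{"type":"number"}},"hand":{"type":"number"},"squeeze":{"type":"number"}},"required":["plan"]}

```bash
ls; mkdir -p pics; cat > h.py <<'E'
import numpy as np,cv2
from scipy.spatial.transform import Rotation as R
from station import monitor,camera,ctrl
def pts(c):
    "world xyz per pixel from range_z (pinhole cams)"
    K=np.array(c['mtx']);z=c['range_z'];h,w=z.shape
    u,v=np.meshgrid(np.arange(w),np.arange(h))
    p=np.stack([(u-K[0,2])/K[0,0]*z,(v-K[1,2])/K[1,1]*z,z],-1)
    M=cv2.Rodrigues(np.array(c['rvec'],float))[0]
    return (p-np.array(c['tvec']).ravel())@M
def save(n,img,s=1):
    cv2.imwrite('pics/'+n,cv2.resize(img[...,::-1],None,fx=s,fy=s))
E
python3 - <<'E'
from h import *
for n in('scene','top'):
    c=camera(n);save(n+'0.png',c['image']);np.savez(n+'0.npz',**c)
    print(n,c['mtx'],c['rvec'],c['tvec'])
o=monitor.get_obs();print(o);print(ctrl.tcp_to_grasp)
E
```

```text
pics
scene [[563.42911191   0.         330.17796895]
 [  0.         563.42911191 235.42151891]
 [  0.           0.           1.        ]] [ 0.7389991   2.44232927 -1.27400728] [ 0.40642328 -0.07192614  1.61849543]
top [[603.13246908   0.         313.45069213]
 [  0.         603.13246908 246.61031533]
 [  0.           0.           1.        ]] [ 2.16355929 -2.11891796  0.16599376] [-0.04036949  0.46545209  1.37504217]
{'time_s': 0.1, 'qpos': array([-1.28960079e+00,  3.00457345e-01,  1.52150171e+00,  3.13881021e-05,
        1.32066065e+00, -6.65720241e-02]), 'joint_vel': array([-0.00103533, -0.00133708, -0.00185257, -0.00055897,  0.000246  ,
       -0.00060596]), 'tau': array([ 1.41501573e-04, -5.32649410e+01, -3.53284085e+01,  7.09344330e-02,
        2.35522381e-02, -6.52036351e-05]), 'ee_pos': array([ 0.18739864, -0.51685739,  0.20492744]), 'eef_rot': array([-3.14056990e+00, -9.86582944e-05,  3.47759722e-01]), 'force': array([0.05184607, 0.08345605, 0.62330965]), 'moment': array([ 0.02979384,  0.07508102, -0.00450347]), 'grip_force': 0.0, 'grip_width': 0.09401351564634645}
-0.0188
```

View pics/scene0.png

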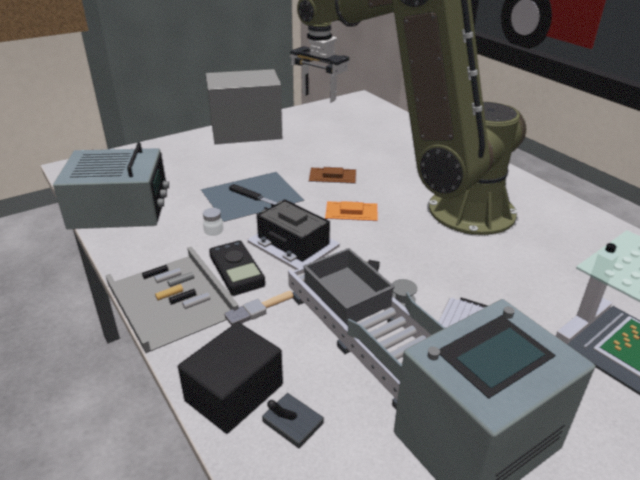

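View pics/top0.png

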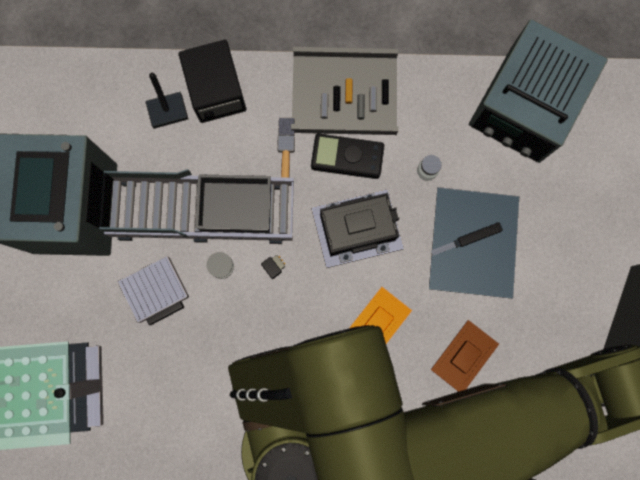

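The scene and top pictures show the black box with its dark-grey cover at top (360,222), its notch on the right end at (397,213). The blade lies on the mat, handle at (480,235) and tip at about (436,251). The tote is at (236,203) and the bay is at the left. Candidates for the cover are dark grey (360,222), orange (381,317) and brown (466,356). The dark-grey one fits, because it is seated in the black box.

```bash
python3 - <<'E'
from h import *
c=dict(np.load('top0.npz'));P=pts(c);im=c['image']
def rect(name,m,box):
    x0,y0,x1,y1=box;mm=np.zeros(m.shape,bool);mm[y0:y1,x0:x1]=m[y0:y1,x0:x1]
    n,l,s,_=cv2.connectedComponentsWithStats(mm.astype(np.uint8));k=1+np.argmax(s[1:,4]);mm=l==k
    q=P[mm];(cx,cy),wh,a=cv2.minAreaRect((q[:,:2]*1000).astype(np.float32))
    print(name,np.round([cx,cy],1),np.round(wh,1),round(a,2),'z',np.round(np.percentile(q[:,2],[5,50,95])*1000,1),mm.sum());return q
z=P[...,2]
print('bench z',np.median(z[280:330,220:340]))
rect('box',(z>.074)&(z<.09),(310,185,410,260))
rect('block',(z>.091)&(z<.106),(310,185,410,260))
rect('ledge',(z>.06)&(z<.079),(385,190,415,235))
rect('plate',(z>.003)&(z<.03),(305,185,410,275))
rect('tote rim',(z>.095)&(z<.12),(180,160,290,250))
rect('track',(z>.04)&(z<.075),(100,160,300,250))
hsv=cv2.cvtColor(im,cv2.COLOR_RGB2HSV)
rect('handle',(hsv[...,2]<60)&(z<.03),(430,210,515,270))
q=rect('mat',(hsv[...,1]>55)&(hsv[...,0]>85)&(hsv[...,0]<125)&(z<.03),(425,180,525,305))
st=(z>.008)&(z<.03)
rect('tool',(z>.007)&(z<.03),(428,210,515,270))
for n,b in (('jar',(410,145,450,190)),('meter',(305,125,390,185)),('plug',(255,245,290,285)),('spool',(200,245,240,285))):rect(n,(z>.01)&(z<.07),b)
a=im[180:310,300:525];save('crop1.png',a,3.4)
b=dict(np.load('scene0.npz'));save('crop2.png',b['image'][170:280,190:370],4.4)
E
```

```text
bench z 0.00026802593570617636
box [ 519.2 -138.6] [105.2 170.4] 14.97 z [76.8 81.9 87.1] 2626
block [ 517.7 -133.5] [44.8 64.2] 13.82 z [ 94.1  98.7 103.4] 548
ledge [ 539.6 -212.2] [21.2 18.9] 30.36 z [69.  74.2 78.1] 58
plate [ 517.5 -133.4] [180.2 203.4] 15.29 z [ 4.5 12.7 25.5] 1417
tote rim [554.2 152.4] [165.5 127.1] 89.96 z [ 97.9 105.1 109.7] 821
track [544. 238.] [172.9 443.7] 3.32 z [42.3 50.9 69.2] 4177
handle [ 506.2 -422.2] [ 23.5 117.2] 22.38 z [12.6 18.4 22.9] 471
mat [ 547.4 -510.4] [10.6  5. ] 24.53 z [0.9 4.6 6. ] 7
tool [ 498.2 -399.4] [ 33.2 192.1] 22.53 z [ 8.9 16.9 22.6] 656
jar [ 663.1 -301.2] [49.3 49.5] 89.98 z [20.7 58.  64. ] 458
meter [ 693.3 -107.5] [170.4  91.7] 82.84 z [26.  36.5 44.5] 2607
plug [423.3  62. ] [46.2 47.8] 39.02 z [14.  21.4 26.8] 344
spool [419.8 188.7] [58.3 57.3] 46.53 z [34.  38.5 42.9] 513
```

View pics/crop1.png

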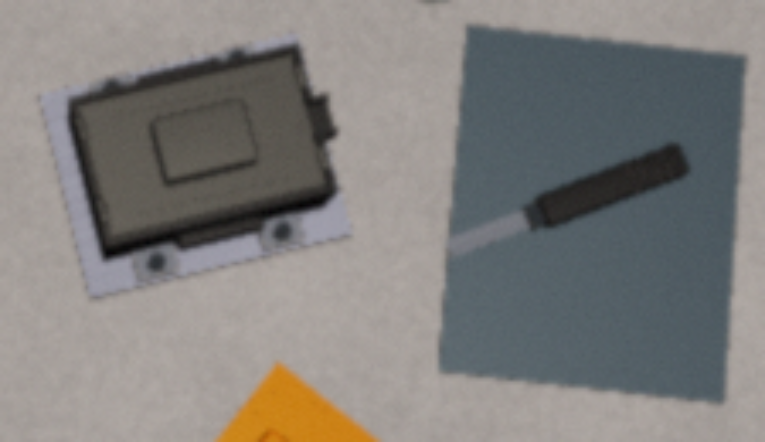

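The crop confirms that the dark-grey cover is seated in the black box, with the notch tab at its right end at crop (320,118). The blade tip points left, at crop (452,246). Next I'll get the mat corners and the move towards the blade.

```bash
cat >> h.py <<'E'
def cast(c,uv,z):
    K=np.array(c['mtx']);M=cv2.Rodrigues(np.array(c['rvec'],float))[0];o=-M.T@np.array(c['tvec']).ravel()
    uv=np.atleast_2d(uv).astype(float);d=np.c_[(uv-K[[0,1],[2,2]])/K[[0,1],[0,1]],np.ones(len(uv))]@M
    return o+d*((z-o[2])/d[:,2])[:,None]
def go(p,yaw_deg):
    "tool-frame shift (mm, at current yaw) and spin to TCP p (m), yaw"
    o=monitor.get_obs();y=o['eef_rot'][2];d=(np.array(p)-o['ee_pos'])*1000
    ux=np.array([np.cos(y),np.sin(y),0]);uy=np.array([np.sin(y),-np.cos(y),0])
    s=-(np.radians(yaw_deg)-y);s=(s+np.pi)%(2*np.pi)-np.pi
    print('tool shift',np.round([d@ux,d@uy,-d[2]],1),'spin',round(s,3),'| pose',np.round(o['ee_pos']*1000,1),round(np.degrees(y),1),'t',round(o['time_s'],1),'F',np.round(o['force'],1),'w',round(o['grip_width']*1000,1),'g',round(o['grip_force'],1))
E
python3 - <<'E'
from h import *
c=dict(np.load('top0.npz'))
im=c['image'].astype(int)
m=((im[...,2]-im[...,0])>8)&(im[...,2]<130);mm=np.zeros(m.shape,np.uint8);mm[183:303,424:525]=m[183:303,424:525]
mm=cv2.morphologyEx(mm,cv2.MORPH_CLOSE,np.ones((25,25)))
k=np.argwhere(mm)[:,::-1];q=cast(c,k,.003)
print('mat',cv2.minAreaRect((q[:,:2]*1000).astype(np.float32)),mm.sum())
P=pts(c)
for n,uv in (('tip?',(432,253)),('box c',(360,222))):print(n,cast(c,uv,.011))
# tote walls/ side rails: yaw of track
z=P[...,2]
for lo,hi,xs in((.056,.068,(110,295)),):
    s=(z>lo)&(z<hi);s[:, :xs[0]]=0;s[:,xs[1]:]=0;s[:225]=0;s[250:]=0
    q=P[s];print('rail',np.polyfit(q[:,1],q[:,0],1),q[:,1].min(),q[:,1].max(),len(q))
s=(z>.09)&(z<.11);s[:,:60]=0;s[:,195:]=0;s[:150]=0;s[255:]=0
q=P[s];print('bay plates',q.min(0),q.max(0))
go([.4967,-.3989,.12],112.4)
E
```

```text
mat ((491.0174560546875, -415.9356689453125), (198.05624389648438, 247.78591918945312), 84.72246551513672) 8388
tip? [[ 0.46062808 -0.31286323  0.011     ]]
box c [[ 0.53211616 -0.14095315  0.011     ]]
rail [-0.01287516  0.49055663] 0.0213730572521169 0.4384482071155841 680
bay plates [0.43841566 0.25745384 0.09009062] [0.66587228 0.53459222 0.10979717]
tool shift [331.   -5.5  84.9] spin -1.614 | pose [ 187.4 -516.9  204.9] 19.9 t 0.1 F [0.1 0.1 0.6] w 94.0 g 0.0
```

{"op": "apply_moves", "data": {
  "plan": [41,0,0,0,41,0,0,0,41,-5,0,0,41,0,0,0,41,0,0,0,41,0,0,0,41,0,0,0,41,0,0,0,0,0,5,-0.135,0,0,5,-0.135,0,0,5,-0.135,0,0,5,-0.135,0,0,5,-0.135,0,0,5,-0.135,0,0,5,-0.135,0,0,5,-0.135,0,0,5,-0.135,0,0,5,-0.135,0,0,5,-0.135,0,0,5,-0.135],
  "hand": 0.1
}}

```text
time_s: 2.1
ee_pos: [0.494, -0.4005, 0.1448]
eef_rot: [-3.141, -0.001, 1.973]
force: [0.8, -0.3, 0.6]
grip_width: 0.0512
grip_force: 0.0
```

```bash
python3 - <<'E'
from h import *
w=camera('wrist');save('w1.png',w['image']);np.savez('w1.npz',**w);print(w['mtx'],w['rvec'],w['tvec'],w['range_z'].max())
go([.4967,-.3989,.12],112.4)
c=camera('top');P=pts(c);z=P[...,2];np.savez('top1.npz',**c)
E
```

```text
[[371.64829954   0.         322.28108159]
 [  0.         371.64829954 238.7442611 ]
 [  0.           0.           1.        ]] [-2.82905497 -0.5762186  -0.07512352] [-0.29825434 -0.55453756  0.18916325] 0.40116304
tool shift [ 0.   3.3 23.9] spin 0.02 | pose [ 493.7 -400.2  143.9] 113.5 t 2.1 F [-0.2  0.4 -0.6] w 51.8 g 0.0
```

View pics/w1.png

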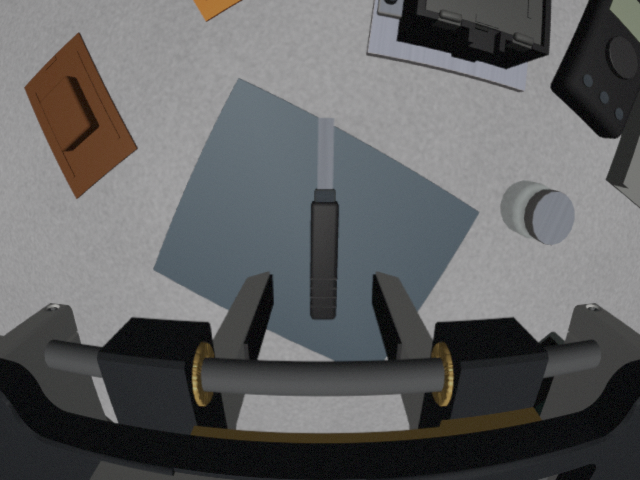

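The wrist picture shows the blade pointing up the image: tip (325,118), collar (325,190), rear end (323,318). The box's notch end is at about (485,40).

```bash
cat >> h.py <<'E'
def wcast(c,uv,z):
    K=np.array(c['mtx']);M=cv2.Rodrigues(np.array(c['rvec'],float))[0];o=-M.T@np.array(c['tvec']).ravel()
    uv=(np.atleast_2d(uv).astype(float)-K[[0,1],[2,2]])/K[0,0];t=np.linalg.norm(uv,axis=1)
    d=np.c_[uv*(np.sin(t)/np.maximum(t,1e-9))[:,None],np.cos(t)]@M
    return o+d*((z-o[2])/d[:,2])[:,None]
E
python3 - <<'E'
from h import *
w=dict(np.load('w1.npz'))
t=wcast(w,[(325.3,118)],.011)[0];f=wcast(w,[(325,201)],.011)[0];r=wcast(w,[(323,319)],.019)[0]
d=t-r;yaw=np.degrees(np.arctan2(d[1],d[0]));L=np.linalg.norm(d[:2])
print(t,r,'len',L,'yaw',yaw);g=t-d*.1/L;g[2]=.011
g2=r+d*.08/L;print('grip',g,g2);p=(g+g2)/2;go([p[0],p[1],.011-.0188+.012],yaw)
E
```

```text
[ 0.45942265 -0.31205077  0.011     ] [ 0.52731241 -0.47652109  0.019     ] len 0.17793118171897868 yaw 112.42976599683655
grip [ 0.49757771 -0.40448557  0.011     ] [ 0.49678836 -0.40257326  0.0154031 ]
tool shift [ -4.3   1.9 140.2] spin 0.008 | pose [ 493.8 -400.3  144.4] 112.9 t 2.2 F [ 0.2  0.2 -0.2] w 51.8 g 0.0
```

{"op": "apply_moves", "data": {
  "plan": [-4,2,20,0.008,0,0,20,0,0,0,20,0,0,0,20,0,0,0,20,0,0,0,20,0,0,0,12,0,0,0,6,0]
}}

```text
time_s: 3.0
ee_pos: [0.4972, -0.4032, 0.0064]
eef_rot: [-3.141, -0.001, 1.957]
force: [0.6, 0.8, -0.4]
grip_width: 0.0515
grip_force: 0.0
```

{"op": "apply_moves", "data": {
  "plan": [0,0,0,0,0,0,0,0,0,0,0,0,0,0,0,0,0,0,0,0,0,0,0,0,0,0,0,0,0,0,0,0],
  "hand": -1,
  "squeeze": 25
}}

```text
time_s: 3.8
ee_pos: [0.4978, -0.4037, 0.0082]
eef_rot: [3.141, 0.001, 1.96]
force: [-0.7, 0.5, 4.9]
grip_width: 0.024
grip_force: 25.0
```

{"op": "apply_moves", "data": {
  "plan": [0,0,-10,0,0,0,-20,0,0,0,-30,0,0,0,-30,0,0,0,-30,0,0,0,-30,0,0,0,0,0,0,0,0,0]
}}

```text
time_s: 4.6
ee_pos: [0.4975, -0.4034, 0.1579]
eef_rot: [3.141, 0.001, 1.96]
force: [0.4, -0.1, -1.6]
grip_width: 0.0237
grip_force: 25.0
```

```bash
python3 - <<'E'
from h import *
w=camera('wrist');save('w2.png',w['image']);np.savez('w2.npz',**w)
go([.6,-.3,.15],104.7)
E
```

```text
tool shift [ 56.5 134.3   6.8] spin 0.132 | pose [ 497.2 -403.2  156.8] 112.3 t 4.7 F [ 0.1 -0.2 -1.2] w 24.1 g 25.0
```

View pics/w2.png

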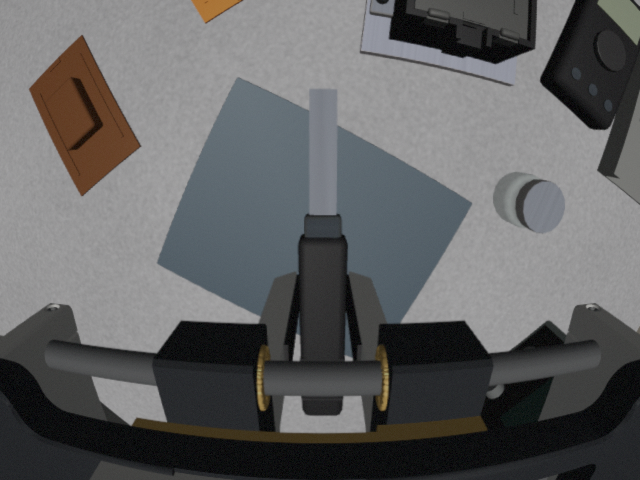

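```bash
cat >> h.py <<'E'
def wpts(c,uv):
    K=np.array(c['mtx']);M=cv2.Rodrigues(np.array(c['rvec'],float))[0];o=-M.T@np.array(c['tvec']).ravel()
    uv=np.atleast_2d(uv);p=(uv-K[[0,1],[2,2]])/K[0,0];t=np.linalg.norm(p,axis=1)
    d=np.c_[p*(np.sin(t)/np.maximum(t,1e-9))[:,None],np.cos(t)]
    z=np.array([np.median(c['range_z'][int(v)-2:int(v)+3,int(u)-2:int(u)+3]) for u,v in uv])
    return o+(d*(z/d[:,2])[:,None])@M
E
python3 - <<'E'
from h import *
w=dict(np.load('w2.npz'));o=monitor.get_obs()
print((wpts(w,[(322,94),(322,150),(322,205),(322,245),(322,320)])-o['ee_pos'])*1000)
go([.577,-.361,.11],104.7)
E
```

```text
[[-36.35457904  89.65316499   5.88389572]
 [-26.31912281  65.11845918   6.09132559]
 [-16.4031616   40.87075231   5.92622787]
 [ -9.60246522  24.23685216  12.48196862]
 [  5.29253621 -12.20073936  12.86206307]]
tool shift [ 8.8 89.8 46.8] spin 0.132 | pose [ 497.2 -403.2  156.8] 112.3 t 4.7 F [ 0.1 -0.2 -1.2] w 24.1 g 25.0
```

{"op": "apply_moves", "data": {
  "plan": [1,15,-4,0.03,1,15,0,0.03,1,15,10,0.03,1,15,10,0.03,1,15,10,0.012,2,15,10,0,0,0,7,0,0,0,0,0,0,0,0,0]
}}

```text
time_s: 5.55
ee_pos: [0.5803, -0.3691, 0.1145]
eef_rot: [-3.141, -0.0, 1.828]
force: [-0.3, -0.2, 0.4]
grip_width: 0.0241
grip_force: 2.5
```

```bash
python3 - <<'E'
from h import *
w=camera('wrist');save('w3.png',w['image'][0:330,130:530],2);save('w3f.png',w['image']);np.savez('w3.npz',**w)
go([.577,-.361,.11],104.7)
E
```

```text
tool shift [ 8.9 -1.2  5. ] spin 0.0 | pose [ 580.4 -369.3  115. ] 104.7 t 5.6 F [ 0.   0.8 -1. ] w 23.6 g 25.0
```

View pics/w3.png

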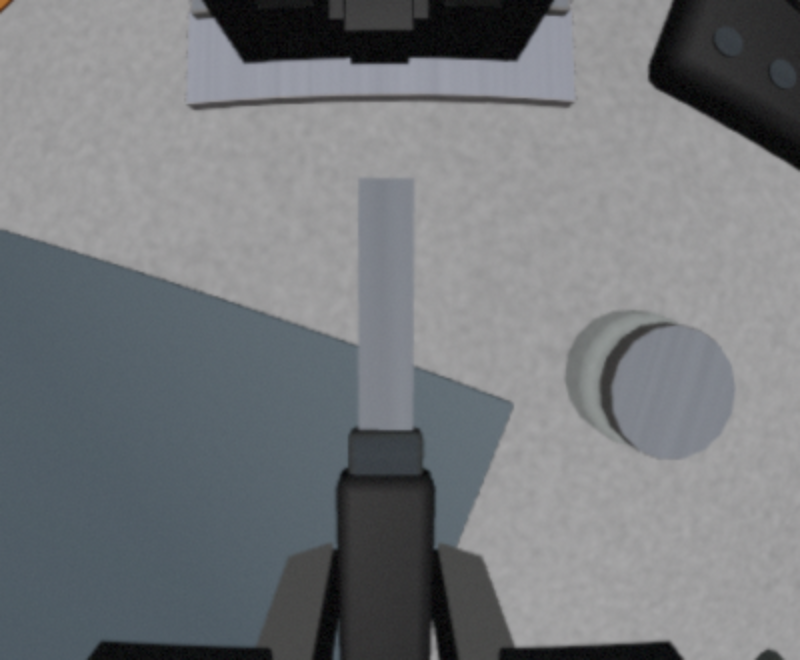

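The crop shows the blade tip at crop (386,178) and the ledge's outer edge at crop (345–412, 30). The grip slackened briefly during the move, so I'll check that the blade is still level.

```bash
python3 - <<'E'
from h import *
w=dict(np.load('w3.npz'));o=monitor.get_obs()
q=wpts(w,[(323,92),(323,150),(323,205),(323,245),(323,310)]);print((q-o['ee_pos'])*1000)
t=wcast(w,[(323,89)],o['ee_pos'][2]+.005)[0]
# plate front edge for yaw; ledge
a=wcast(w,[(302.5,15),(336,15),(319.3,15)],.0735);print('ledge',a,'depth z',wpts(w,[(319,9)]))
k=np.radians(14.7);Y=np.array([-np.sin(k),np.cos(k)]);X=np.array([np.cos(k),np.sin(k)])
for n,p in(('meas',a[2][:2]),('pred',np.array([.5404,-.2205]))):
    print(n,'tip->notch along Y,X mm',(p-t[:2])@Y*1000,(p-t[:2])@X*1000)
print('tip',t)
i=w['image'].astype(int)
# plate front edge: brightness line
ed=[(224,51),(416,51)]
pe=wcast(w,[(225,53.5),(417,52.5)],.004);d=pe[1]-pe[0];print('plate edge yaw',np.degrees(np.arctan2(d[1],d[0])),np.linalg.norm(d))
E
```

```text
[[-24.38270056  95.22877249   4.11692592]
 [-17.4106912   68.61014704   3.90451534]
 [-10.75465637  43.21578549   3.97123926]
 [ -6.21641103  25.85520456  10.78700488]
 [  2.39179343  -6.94100152  10.7630146 ]]
ledge [[ 0.53040102 -0.22387727  0.0735    ]
 [ 0.54967301 -0.21890051  0.0735    ]
 [ 0.54009317 -0.22147198  0.0735    ]] depth z [[ 0.53896531 -0.21786266  0.07421397]]
meas tip->notch along Y,X mm 53.60315048333342 -2.0619678349671697
pred tip->notch along Y,X mm 54.46545492095524 -1.5185357914456965
tip [ 0.55568987 -0.27279734  0.11995652]
plate edge yaw 14.926909338667235 0.15147593454820008
```

{"op": "apply_moves", "data": {
  "plan": [10,-2,10,0,15,0,10,0,15,0,7,0,10,0,3,0,10,0,2,0,0,0,2,0,0,0,2,0,0,0,0,0,0,0,0,0]
}}

```text
time_s: 6.5
ee_pos: [0.5637, -0.3117, 0.0785]
eef_rot: [3.141, 0.0, 1.827]
force: [0.5, 0.2, -0.3]
grip_width: 0.0238
grip_force: 25.0
```

{"op": "apply_moves", "data": {
  "plan": [0,0,2,0,0,0,1,0,0,0,1,0,0,0,0,0,0,0,0,0]
}}

```text
time_s: 7.0
ee_pos: [0.5636, -0.3113, 0.0744]
eef_rot: [-3.142, -0.0, 1.828]
force: [0.8, -0.5, -0.3]
grip_width: 0.0238
grip_force: 25.0
```

{"op": "apply_moves", "data": {
  "plan": [0,0,1,0,0,0,0,0,0,0,0,0]
}}

```text
time_s: 7.3
ee_pos: [0.5636, -0.3113, 0.0734]
eef_rot: [-3.142, -0.0, 1.828]
force: [0.4, -0.2, -0.6]
grip_width: 0.0236
grip_force: 25.0
```

```bash
python3 - <<'E'
from h import *
w=camera('wrist');save('w4.png',w['image'][0:260,180:480],2.5);np.savez('w4.npz',**w)
go([.577,-.361,.0726],104.7)
E
```

```text
tool shift [-51.5   0.3   0.9] spin 0.0 | pose [ 563.6 -311.3   73.5] 104.7 t 7.3 F [-0.1 -0.1 -0. ] w 24.0 g 25.0
```

View pics/w4.png

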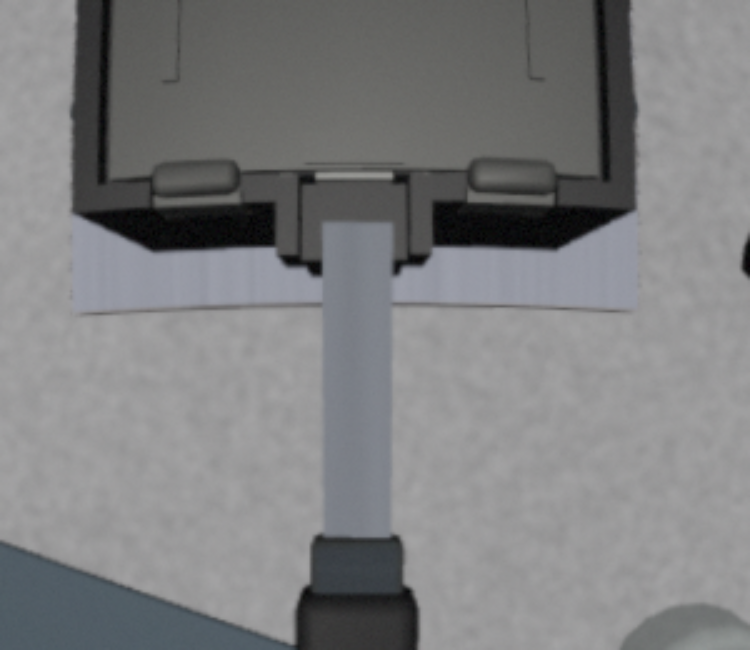

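The picture shows the blade tip at crop (357,222), on the ledge and centred between the ribs (center about 354). I'll lower it until it touches.

{"op": "apply_moves", "data": {
  "plan": [0,-0.7,0.5,0,0,0,0.5,0,0,0,0,0,0,0,0,0]
}}

```text
time_s: 7.75
ee_pos: [0.5629, -0.3114, 0.0724]
eef_rot: [3.142, -0.0, 1.828]
force: [-0.1, 0.9, 0.2]
grip_width: 0.0239
grip_force: 25.0
```

{"op": "apply_moves", "data": {
  "plan": [0,0,0.5,0,0,0,0.5,0,0,0,0,0,0,0,0,0]
}}

```text
time_s: 8.15
ee_pos: [0.563, -0.3115, 0.0715]
eef_rot: [3.142, 0.0, 1.828]
force: [-0.2, 0.2, -0.6]
grip_width: 0.0234
grip_force: 25.0
```

{"op": "apply_moves", "data": {
  "plan": [0,0,0.5,0,0,0,0.5,0,0,0,0,0,0,0,0,0]
}}

```text
time_s: 8.55
ee_pos: [0.563, -0.3115, 0.0706]
eef_rot: [3.141, 0.0, 1.828]
force: [0.3, -0.4, 1.9]
grip_width: 0.0237
grip_force: 25.0
```

{"op": "apply_moves", "data": {
  "plan": [0,0,-1.2,0,3,0,0,0,3,0,0,0,3,0,0,0,3,0,0,0,0,0,0,0,0,0,0,0]
}}

```text
time_s: 9.25
ee_pos: [0.5599, -0.2997, 0.0717]
eef_rot: [-3.142, -0.0, 1.828]
force: [0.5, 0.8, -0.7]
grip_width: 0.0238
grip_force: 25.0
```

{"op": "apply_moves", "data": {
  "plan": [3,0,0,0,3,0,0,0,2,0,0,0,0,0,0,0,0,0,0,0]
}}

```text
time_s: 9.75
ee_pos: [0.5578, -0.292, 0.0716]
eef_rot: [-3.142, -0.0, 1.828]
force: [-0.6, 0.1, -0.4]
grip_width: 0.024
grip_force: 25.0
```

```bash
python3 - <<'E'
from h import *
w=camera('wrist');save('w5.png',w['image'][0:260,180:480],2.5);np.savez('w5.npz',**w)
go([.577,-.361,.0726],104.7)
E
```

```text
tool shift [-71.6   1.   -1. ] spin 0.0 | pose [ 557.8 -292.1   71.6] 104.7 t 9.8 F [-0.1  0.7 -0.1] w 23.2 g 25.0
```

View pics/w5.png

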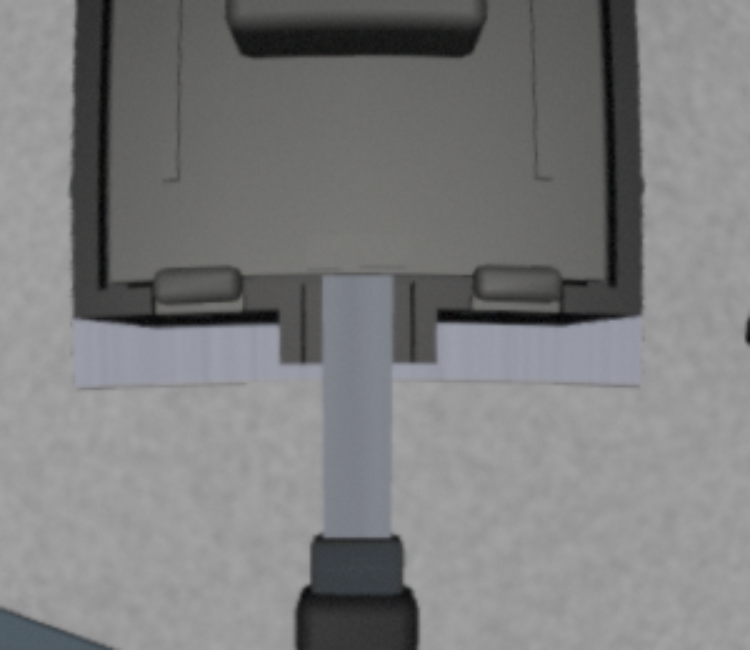

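The blade is under the cover edge. I'll ease the grip so the handle can pivot in the pads, then press it down along an arc.

{"op": "apply_moves", "data": {
  "plan": [0,0,2,0,0,0,2,0,0.3,0,2,0,0.3,0,2,0,0.3,0,2,0,0.5,0,2,0,0,0,0,0],
  "hand": -1,
  "squeeze": 12
}}

```text
time_s: 10.5
ee_pos: [0.5576, -0.2911, 0.0597]
eef_rot: [3.141, 0.001, 1.828]
force: [1.3, -4.7, 1.5]
grip_width: 0.024
grip_force: 12.0
```

{"op": "apply_moves", "data": {
  "plan": [0.5,0,2,0,0.6,0,2,0,0.6,0,2,0,0.7,0,2,0,0.7,0,2,0,0,0,0,0,0,0,0,0]
}}

```text
time_s: 11.2
ee_pos: [0.5564, -0.2873, 0.0492]
eef_rot: [-3.141, -0.001, 1.828]
force: [0.6, -0.8, -0.2]
grip_width: 0.0239
grip_force: 12.0
```

```bash
python3 - <<'E'
from h import *
w=camera('wrist');save('w6.png',w['image'][0:300,180:480],2);np.savez('w6.npz',**w)
go([.577,-.361,.0726],104.7)
q=wpts(w,[(323,150),(323,205),(323,245),(323,290)]);print(q*1000)
E
```

```text
tool shift [-76.5   1.1 -23.3] spin 0.001 | pose [ 556.5 -287.3   49.3] 104.7 t 11.2 F [-0.2 -0.4 -0.2] w 23.7 g 12.0
[[ 538.95292758 -218.37645321   77.81194151]
 [ 545.04440742 -241.52643863   70.19498016]
 [ 549.78293612 -259.54737729   67.96819944]
 [ 555.80919813 -282.44452485   63.81732056]]
```

View pics/w6.png

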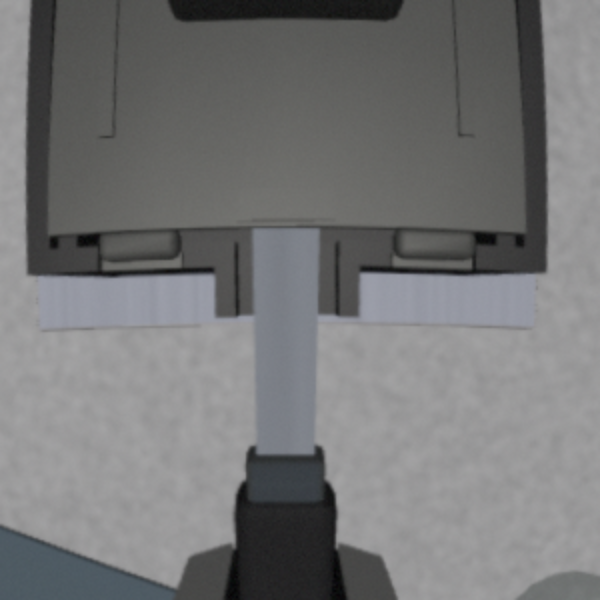

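The cover edge now stands above both hooks, and the force has dropped away. I'll press a little more, then withdraw along the blade's own slope.

{"op": "apply_moves", "data": {
  "plan": [0.8,0,2,0,0.4,0,1,0,0,0,0,0,0,0,-1,0,-5,0,1.7,0,-5,0,1.7,0,-5,0,1.7,0,-5,0,1.7,0,-5,0,1.7,0,-5,0,1.7,0,-5,0,0,0,-10,0,0,0,-10,0,0,0,-10,0,-5,0,-15,0,-10,0,0,0,-15,0,0,0,-20,0,0,0,0,0,0,0,0,0]
}}

```text
time_s: 13.15
ee_pos: [0.5768, -0.3638, 0.0878]
eef_rot: [3.141, 0.001, 1.828]
force: [-0.6, 0.7, -1.4]
grip_width: 0.0241
grip_force: 12.0
```

```bash
python3 - <<'E'
from h import *
w=camera('wrist');save('w7.png',w['image']);np.savez('w7.npz',**w)
o=monitor.get_obs()
q=wpts(w,[(323,100),(323,150),(323,190),(323,250),(323,290)]);print((q-o['ee_pos'])*1000)
go([.577,-.361,.0726],84.7)
E
```

```text
[[-22.16633476  87.4139486   39.11133957]
 [-17.2569139   68.78320866  32.11105876]
 [-12.9479071   52.441737    25.92422187]
 [ -5.82586781  25.40101554  19.96286898]
 [ -0.35824569   4.65445718  15.42459444]]
tool shift [ 2.4  1.1 14.4] spin 0.35 | pose [ 576.5 -363.6   87. ] 104.7 t 13.2 F [-0.7 -1.2  0.2] w 23.8 g 12.0
```

View pics/w7.png

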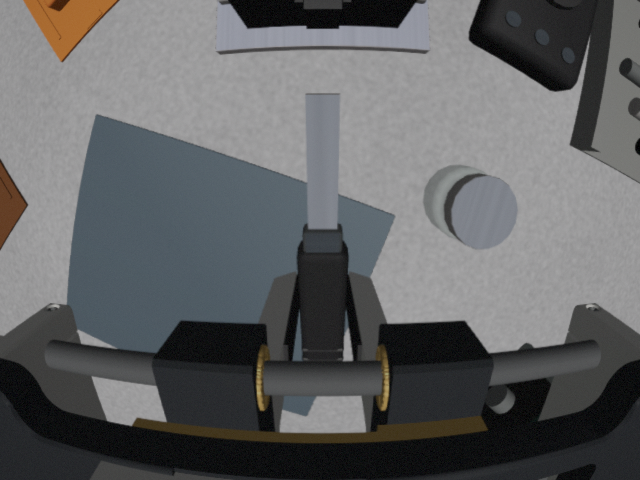

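The blade is out cleanly, tip up about 19° with the tip at (322,93). Next I lay it along the mat's x on the far (-y) side.

```bash
python3 - <<'E'
from h import *
go([.4746,-.4848,.087],-5.3)
w=dict(np.load('w7.npz'))
for yy in range(0,30,4):print(yy,(wpts(w,[(285,yy+2),(360,yy+2),(322,yy+2)])[:,2]*1000).round(1))
E
```

```text
tool shift [ -91.3 -129.4   -0. ] spin 1.921 | pose [ 576.5 -363.6   87. ] 104.7 t 13.2 F [-0.7 -1.2  0.2] w 23.8 g 12.0
0 [59.2 59.5 74.1]
4 [53.1 53.  74.2]
8 [45.6 45.5 71.5]
12 [37.3 38.4 65.2]
16 [29.9 29.2 57.3]
20 [22.8 21.5 49.7]
24 [13.2 12.7 42.1]
28 [12.7 12.8 12.8]
```

{"op": "apply_moves", "data": {
  "plan": [-18,-26,0,0,-18,-26,0,0,-18,-26,0,0,-18,-26,0,0,-19,-25,0,0,0,0,0,0.137,0,0,0,0.137,0,0,0,0.137,0,0,0,0.137,0,0,0,0.137,0,0,0,0.137,0,0,0,0.137,0,0,0,0.137,0,0,0,0.137,0,0,0,0.137,0,0,0,0.137,0,0,0,0.137,0,0,0,0.137,0,0,0,0.137,0,0,0,0],
  "squeeze": 20
}}

```text
time_s: 15.2
ee_pos: [0.4749, -0.4843, 0.0864]
eef_rot: [-3.141, 0.001, -0.092]
force: [-0.6, 0.9, -1.0]
grip_width: 0.0237
grip_force: 20.0
```

{"op": "apply_moves", "data": {
  "plan": [0,0,15,0,0,0,10,0,0,0,8,0,0,0,6,0,0,0,4,0,0,0,4,0,0,0,4,0,0,0,4,0,0,0,4,0,0,0,4,0,0,0,4,0,0,0,4,0,0,0,4,0,0,0,0,0,0,0,0,0],
  "squeeze": 10
}}

```text
time_s: 16.7
ee_pos: [0.4749, -0.4847, 0.0122]
eef_rot: [-3.141, 0.0, -0.09]
force: [-0.5, -0.3, 0.5]
grip_width: 0.0236
grip_force: 10.0
```

```bash
python3 - <<'E'
from h import *
w=camera('wrist')
o=monitor.get_obs()
q=wpts(w,[(323,110),(323,150),(323,190),(323,250),(323,290)]);print((q-o['ee_pos'])*1000)
go([.4746,-.4848,.006],-5.3)
E
```

```text
[[88.97015436 -8.36231557 11.21179832]
 [70.85073919 -6.7135944  10.38645089]
 [52.421458   -5.03998231  9.14399875]
 [25.03609728 -2.54618347 13.66997055]
 [ 4.68431471 -0.70349024 13.05857637]]
tool shift [-0.4  0.1  6.4] spin 0.002 | pose [ 475.  -484.7   12.4] -5.2 t 16.8 F [-0.5 -0.2 -0.4] w 24.0 g 10.0
```

{"op": "apply_moves", "data": {
  "plan": [0,0,2,0,0,0,2,0,0,0,0,0]
}}

```text
time_s: 17.05
ee_pos: [0.475, -0.4847, 0.0082]
eef_rot: [-3.141, 0.0, -0.09]
force: [1.2, -1.3, -0.7]
grip_width: 0.0238
grip_force: 10.0
```

{"op": "apply_moves", "data": {
  "plan": [0,0,0,0,0,0,0,0,0,0,0,0,0,0,0,0,0,0,-10,0,0,0,-20,0,0,0,-40,0,0,0,-40,0,0,0,-40,0,0,0,-20,0,0,0,0,0],
  "hand": 0
}}

```text
time_s: 18.15
ee_pos: [0.4759, -0.4856, 0.183]
eef_rot: [3.137, -0.005, -0.09]
force: [0.1, 0.4, -0.9]
grip_width: 0.0473
grip_force: 0.0
```

```bash
python3 - <<'E'
from h import *
w=camera('wrist');c=camera('top');np.savez('top2.npz',**c)
im=np.vstack([w['image'][:300],c['image'][150:310,:][:, :640]]);save('w8.png',im)
P=pts(c);z=P[...,2]
def rect(name,m,box):
    x0,y0,x1,y1=box;mm=np.zeros(m.shape,bool);mm[y0:y1,x0:x1]=m[y0:y1,x0:x1]
    q=P[mm];print(name,cv2.minAreaRect((q[:,:2]*1000).astype(np.float32)),np.percentile(q[:,2],[5,50,95]),mm.sum())
rect('block',(z>.093)&(z<.112),(310,185,410,260))
s=np.zeros(z.shape,bool);s[190:255,320:400]=1
k=np.radians(14.8);X=np.array([np.cos(k),np.sin(k)]);Y=np.array([-np.sin(k),np.cos(k)])
q=P[s];l=(q[:,:2]-[.5176,-.1334])*1000;lx,ly=l@X,l@Y
for a in range(-80,80,10):
    m=(abs(lx)<40)&(abs(lx)>25)&(ly>=a)&(ly<a+10);print(a,round(np.median(q[m,2])*1000,1),end=' | ')
for a in range(-24,30,1):
    pass
top=(q[:,2]>.093);print('\nblock local c',(lx[top].min()+lx[top].max())/2,(ly[top].min()+ly[top].max())/2,lx[top].min(),lx[top].max(),ly[top].min(),ly[top].max())
go([.5176,-.1334,.15],14.8)
E
```

```text
block ((519.4893188476562, -153.37960815429688), (88.03961181640625, 107.58232116699219), 19.230920791625977) [0.09399318 0.10286485 0.10801485] 628
-80 87.1 | -70 89.5 | -60 89.0 | -50 89.2 | -40 88.0 | -30 88.2 | -20 86.7 | -10 86.4 | 0 85.8 | 10 84.9 | 20 83.9 | 30 83.4 | 40 83.6 | 50 83.1 | 60 81.8 | 70 82.2 | 
block local c -94.87282725624887 45.32591660352944 -233.5005288906602 43.75487437816247 -75.63144255088979 166.28327575794867
tool shift [  10.8 -353.6   28.2] spin -0.349 | pose [ 475.  -484.6  178.2] -5.2 t 18.2 F [-0.5 -0.6 -0.5] w 46.8 g 0.0
```

View pics/w8.png

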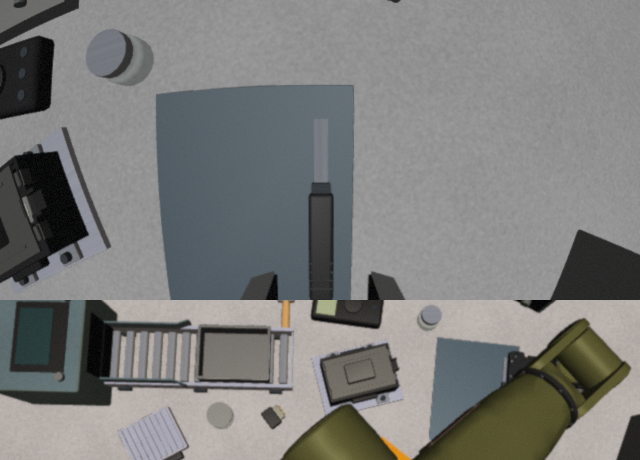

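The picture shows the blade flat on the mat at (320,120–300), inside the edge, and the cover propped about 8 mm at its notch edge. Next comes the cover.

{"op": "apply_moves", "data": {
  "plan": [1,-39,0,0,1,-39,0,0,1,-39,0,0,1,-39,0,0,1,-39,0,0,1,-39,0,0,1,-39,0,0,2,-40,0,0,2,-40,0,0,0,0,0,-0.14,0,0,0,-0.14,0,0,0,-0.14,0,0,0,-0.14,0,0,0,-0.14,0,0,0,-0.14,0,0,0,-0.14,0,0,0,-0.14,0,0,0,-0.14,0,0,0,-0.14],
  "hand": 0.3
}}

```text
time_s: 20.15
ee_pos: [0.5172, -0.134, 0.1768]
eef_rot: [-3.139, -0.0, 1.316]
force: [0.0, 0.5, 0.0]
grip_width: 0.0612
grip_force: 0.0
```

{"op": "apply_moves", "data": {
  "plan": [0,0,5,-0.14,0,0,5,-0.13,0,0,5,-0.13,0,0,5,-0.12,0,0,0,0]
}}

```text
time_s: 20.65
ee_pos: [0.5169, -0.1339, 0.1565]
eef_rot: [-3.139, -0.002, 1.832]
force: [0.5, -0.8, -0.1]
grip_width: 0.061
grip_force: 0.0
```

```bash
python3 - <<'E'
from h import *
w=camera('wrist');np.savez('w9.npz',**w);save('w9.png',w['image'])
k=np.radians(14.8);X=np.array([np.cos(k),np.sin(k)]);Y=np.array([-np.sin(k),np.cos(k)])
uu,vv=np.meshgrid(np.arange(150,500,2),np.arange(4,330,2));q=wpts(w,np.c_[uu.ravel(),vv.ravel()])
t=(q[:,2]>.096)&(q[:,2]<.11);l=(q[t,:2]-[.5176,-.1334])*1000
print('block lx',np.percentile(l@X,[1,99]),'ly',np.percentile(l@Y,[1,99]),'z',np.percentile(q[t,2],[5,50,95]),t.sum())
go([.5176,-.1334,.0885],104.8)
E
```

```text
block lx [-22.38125437  20.3459327 ] ly [-28.93862654  32.99589442] z [0.10133263 0.10380415 0.10550075] 1549
tool shift [ 0.5  0.5 68.6] spin -0.002 | pose [ 517.2 -134.   157.1] 104.7 t 20.7 F [-0.8 -0.2  0.4] w 61.2 g 0.0
```

{"op": "apply_moves", "data": {
  "plan": [2.5,-0.5,15,0,0,0,15,0,0,0,15,0,0,0,12,0,0,0,7,0,0,0,4,0,0,0,0,0]
}}

```text
time_s: 21.4
ee_pos: [0.5167, -0.1319, 0.0902]
eef_rot: [-3.141, -0.0, 1.829]
force: [0.8, -0.3, -0.4]
grip_width: 0.0612
grip_force: 0.0
```

{"op": "apply_moves", "data": {
  "plan": [0,0,0,0,0,0,0,0,0,0,0,0,0,0,0,0,0,0,0,0,0,0,0,0,0,0,0,0],
  "hand": -1,
  "squeeze": 40
}}

```text
time_s: 22.1
ee_pos: [0.5169, -0.132, 0.0907]
eef_rot: [3.141, 0.0, 1.83]
force: [-1.3, -1.4, 5.7]
grip_width: 0.0437
grip_force: 40.0
```

{"op": "apply_moves", "data": {
  "plan": [0,0,-2,0,0,0,-3,0,0,0,-3,0,0,0,-3,0,0,0,-4,0,0,0,-5,0,0,0,-10,0,0,0,-15,0,0,0,-20,0,0,0,-20,0,0,0,0,0,0,0,0,0]
}}

```text
time_s: 23.3
ee_pos: [0.5166, -0.1318, 0.1753]
eef_rot: [3.141, 0.0, 1.83]
force: [0.1, -1.1, -1.6]
grip_width: 0.0437
grip_force: 40.0
```

```bash
python3 - <<'E'
from h import *
w=camera('wrist');np.savez('w10.npz',**w);save('w10.png',w['image'])
o=monitor.get_obs()
q=wpts(w,[(250,100),(322,100),(395,100),(250,150),(395,150),(322,150),(322,200)]);print((q-o['ee_pos'])*1000)
go([.494,-.381,.17],-5.3)
E
```

```text
[[ -95.45781278   95.08585744 -174.09575217]
 [ -28.89800463  110.89679228 -173.60310951]
 [  37.76210888  130.35889349 -174.36764885]
 [ -53.88008623   58.89851724  -12.04085166]
 [  18.90855763   78.14728222  -11.61421127]
 [ -17.5572318    67.91184977  -11.2234166 ]
 [ -11.00500698   43.10476915   -8.75951408]]
tool shift [-235.2  -85.5    4.7] spin 1.922 | pose [ 516.4 -131.8  174.7] 104.8 t 23.4 F [-1.1  0.1 -0.9] w 43.0 g 40.0
```

View pics/w10.png

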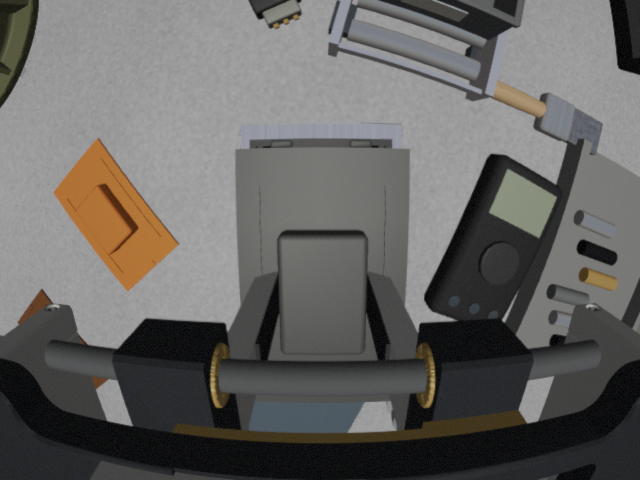

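The cover is held, front end tipped down about 6°, with the box open beneath it. Carrying it to the mat.

{"op": "apply_moves", "data": {
  "plan": [-39,-14,0,0,-39,-14,0,0,-39,-14,0,0,-39,-14,0,0,-39,-14,0,0,-40,-15,0,0,0,0,0,0.148,0,0,0,0.148,0,0,0,0.148,0,0,0,0.148,0,0,0,0.148,0,0,0,0.148,0,0,0,0.148,0,0,0,0.148,0,0,0,0.148,0,0,0,0.148,0,0,0,0.148,0,0,0,0.148,0,0,0,0.146,0,0,0,0]
}}

```text
time_s: 25.35
ee_pos: [0.4944, -0.3806, 0.1741]
eef_rot: [-3.14, 0.002, -0.095]
force: [-0.5, -0.3, -0.9]
grip_width: 0.0437
grip_force: 40.0
```

{"op": "apply_moves", "data": {
  "plan": [0,0,40,0,0,0,40,0,0,0,30,0,0,0,20,0,0,0,10,0,0,0,5,0,0,0,0,0]
}}

```text
time_s: 26.05
ee_pos: [0.4948, -0.3809, 0.0304]
eef_rot: [-3.141, 0.0, -0.091]
force: [-0.2, -0.3, -0.2]
grip_width: 0.0438
grip_force: 40.0
```

```bash
python3 - <<'E'
from h import *
w=camera('wrist');o=monitor.get_obs()
q=wpts(w,[(322,160),(322,180),(322,205),(322,220)]);print((q-o['ee_pos'])*1000)
go([.494,-.381,.012],-5.3)
E
```

```text
[[ 65.13393307  -5.5936141  -12.16696306]
 [ 54.92975904  -4.65784017 -11.05790672]
 [ 42.13118557  -3.48358425  -9.95715994]
 [ 34.4223522   -2.7761822   -9.14308162]]
tool shift [-1.   0.  19.1] spin 0.001 | pose [ 495.  -381.1   31.1] -5.2 t 26.1 F [-0.1 -0.5 -0.6] w 43.3 g 40.0
```

{"op": "apply_moves", "data": {
  "plan": [0,0,5,0,0,0,4,0,0,0,0,0],
  "squeeze": 8
}}

```text
time_s: 26.4
ee_pos: [0.4946, -0.3807, 0.0211]
eef_rot: [-3.141, 0.0, -0.092]
force: [0.1, -0.1, -0.9]
grip_width: 0.044
grip_force: 8.0
```

{"op": "apply_moves", "data": {
  "plan": [0,0,2,0,0,0,2,0,0,0,2,0,0,0,2,0,0,0,0,0]
}}

```text
time_s: 26.9
ee_pos: [0.4947, -0.3808, 0.0132]
eef_rot: [-3.142, 0.0, -0.092]
force: [-0.2, 0.4, 0.6]
grip_width: 0.0437
grip_force: 8.0
```

{"op": "apply_moves", "data": {
  "plan": [0,0,1,0,0,0,1,0,0,0,0,0]
}}

```text
time_s: 27.2
ee_pos: [0.4948, -0.3809, 0.0117]
eef_rot: [3.141, -0.0, -0.092]
force: [-1.6, 1.0, 3.7]
grip_width: 0.0441
grip_force: 8.0
```

Flat contact. Releasing the cover, rising, and turning to the box.

{"op": "apply_moves", "data": {
  "plan": [0,0,0,0,0,0,0,0,0,0,0,0,0,0,0,0,0,0,-5,0,0,0,-10,0,0,0,-25,0,0,0,-40,0,0,0,-40,0,0,0,-40,0,0,0,0,0],
  "hand": 0.3
}}

```text
time_s: 28.3
ee_pos: [0.4963, -0.3822, 0.1786]
eef_rot: [3.136, -0.008, -0.092]
force: [0.2, -0.8, -0.9]
grip_width: 0.0609
grip_force: 0.0
```

```bash
python3 - <<'E'
from h import *
w=camera('wrist');np.savez('w11.npz',**w)
c=camera('top');np.savez('top3.npz',**c)
P=pts(c);z=P[...,2]
k=np.radians(14.8);X=np.array([np.cos(k),np.sin(k)]);Y=np.array([-np.sin(k),np.cos(k)])
q=P[170:275,300:420].reshape(-1,3);l=(q[:,:2]-[.5176,-.1334])*1000;lx,ly=l@X,l@Y
for a in range(-70,70,6):
    m=(abs(lx)<9)&(ly>=a)&(ly<a+6);print(a+3,np.round(np.median(q[m,2])*1000,1) if m.any() else None,end=' | ')
save('w11.png',np.vstack([cv2.resize(w['image'],(400,300)),cv2.resize(c['image'][180:270,300:420],(400,300))]))
go([.5176,-.1334,.17],104.8)
E
```

```text
-67 70.2 | -61 72.2 | -55 73.5 | -49 73.5 | -43 73.3 | -37 64.6 | -31 70.6 | -25 72.3 | -19 71.8 | -13 72.9 | -7 72.0 | -1 45.7 | 5 36.6 | 11 35.4 | 17 37.2 | 23 36.9 | 29 37.1 | 35 39.7 | 41 37.1 | 47 35.3 | 53 37.4 | 59 36.3 | 65 37.9 | 71 36.1 | tool shift [-2.000e-01 -2.486e+02  2.800e+00] spin -1.921 | pose [ 494.9 -381.   172.8] -5.3 t 28.4 F [ 0.8  0.5 -1.7] w 61.0 g 0.0
```

View pics/w11.png

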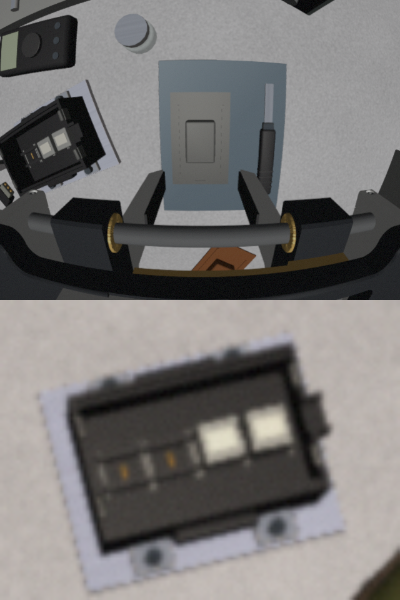

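The picture shows the cover (raised side up) and the blade both flat on the mat. There are exactly two relays, pale tops, in the sockets nearest the notch (y = -51 and -17); the other two sockets are empty.

{"op": "apply_moves", "data": {
  "plan": [5,-31,0,0,5,-31,0,0,5,-31,0,0,5,-31,0,0,5,-31,0,0,3,-31,0,0,3,-31,0,0,0,0,0,-0.148,0,0,0,-0.148,0,0,0,-0.148,0,0,0,-0.148,0,0,0,-0.148,0,0,0,-0.148,0,0,0,-0.148,0,0,0,-0.148,0,0,0,-0.148,0,0,0,-0.148,0,0,0,-0.148,0,0,0,-0.148,0,0,0,-0.146],
  "hand": 0.06
}}

```text
time_s: 30.4
ee_pos: [0.545, -0.1674, 0.1701]
eef_rot: [-3.14, -0.001, 1.836]
force: [0.6, 0.1, 0.4]
grip_width: 0.0497
grip_force: 0.0
```

```bash
cat > rel.py <<'E'
from h import *
def relays(w,show=True):
    i=cv2.cvtColor(w['image'],cv2.COLOR_RGB2HSV);M=(i[...,2]>150)&(i[...,1]<60)
    n,l,s,ce=cv2.connectedComponentsWithStats(M.astype(np.uint8))
    for k in range(1,n):
        if s[k,4]<200:continue
        v,u=np.nonzero(l==k);p=wcast(w,np.c_[u,v],.072)
        (cx,cy),wh,a=cv2.minAreaRect((p[:,:2]*1000).astype(np.float32))
        print(ce[k].round(),s[k,4],'c',round(cx,1),round(cy,1),np.round(wh,1),round(a,1))
E
python3 - <<'E'
from rel import *
w=camera('wrist');np.savez('w12.npz',**w);relays(w)
b=np.array([.5176,-.1334]);k=np.radians(14.8);Y=np.array([-np.sin(k),np.cos(k)])
for y in(-.051,-.017):print('pred',b+Y*y)
go(list(b-.051*Y)+[.05],104.8)
E
```

```text
[228. 153.] 102686 c 456.1 -159.6 [524.2 333.5] 4.0
[397.  18.] 690 c 554.7 15.5 [  4.8 111.2] 89.8
[571.  50.] 11726 c 716.6 66.6 [122.7 207. ] 89.8
[513. 161.] 2803 c 679.2 -62.7 [39.3 57.9] 82.9
[297. 210.] 1113 c 520.1 -150.2 [25.4 24.9] 14.8
[298. 252.] 937 c 529.7 -183.1 [25.1 24.6] 14.8
[  6. 318.] 431 c 222.8 -357.8 [57.2 33.8] 80.1
[545. 339.] 294 c 784.5 -210.4 [12.8 55.2] 89.9
[106. 399.] 565 c 363.1 -407.3 [19.  63.8] 15.3
[541. 395.] 456 c 821.9 -279.6 [18.9 58.4] 14.8
[366. 415.] 2448 c 633.1 -326.4 [82.7 48.7] 14.2
pred [ 0.53062773 -0.18270799]
pred [ 0.52194258 -0.149836  ]
tool shift [-10.8 -18.  120.2] spin 0.016 | pose [ 545.  -167.4  170.2] 105.7 t 30.4 F [-0.2 -0.4  0.1] w 50.1 g 0.0
```

{"op": "apply_moves", "data": {
  "plan": [-11,-19,0,0.016,0,0,20,0,0,0,25,0,0,0,25,0,0,0,20,0,0,0,15,0,0,0,8,0,0,0,4,0,0,0,0,0]
}}

```text
time_s: 31.35
ee_pos: [0.5299, -0.1831, 0.0542]
eef_rot: [-3.141, -0.0, 1.813]
force: [-0.2, -0.0, 1.0]
grip_width: 0.0499
grip_force: 0.0
```

{"op": "apply_moves", "data": {
  "plan": [0,0,0,0,0,0,0,0,0,0,0,0,0,0,0,0,0,0,0,0,0,0,0,0,0,0,0,0],
  "hand": -1,
  "squeeze": 25
}}

```text
time_s: 32.05
ee_pos: [0.5301, -0.1833, 0.0549]
eef_rot: [3.141, 0.0, 1.814]
force: [-3.5, -0.9, 5.5]
grip_width: 0.0281
grip_force: 25.0
```

{"op": "apply_moves", "data": {
  "plan": [0,0,-5,0,0,0,-10,0,0,0,-20,0,0,0,-30,0,0,0,-35,0,0,0,-30,0,0,0,0,0]
}}

```text
time_s: 32.75
ee_pos: [0.5316, -0.1836, 0.1895]
eef_rot: [3.135, 0.004, 1.814]
force: [-0.6, -0.8, 0.4]
grip_width: 0.028
grip_force: 25.0
```

```bash
python3 - <<'E'
from h import *
go([.555,.115,.165],104.8)
c=camera('top');P=pts(c);z=P[...,2];s=(z>.095)&(z<.12);s[:,:180]=0;s[:,290:]=0;s[:160]=0;s[250:]=0
print(cv2.minAreaRect((P[s][:,:2]*1000).astype(np.float32)))
E
```

```text
tool shift [284.2  94.6  24.5] spin -0.015 | pose [ 531.6 -183.6  189.5] 103.9 t 32.8 F [-0.6 -0.8  0.4] w 28.0 g 25.0
((560.5110473632812, 169.76759338378906), (150.84625244140625, 205.174560546875), 4.243190765380859)
```

{"op": "apply_moves", "data": {
  "plan": [35.5,12,3,0,35.5,12,3,0,35.5,12,3,0,35.5,12,3,0,35.5,12,3,0,35.5,12,3,0,35.5,12,3,0,35.5,12,3,0,0,0,0,0.11,0,0,0,0.11,0,0,0,0,0,0,0,0]
}}

```text
time_s: 34.0
ee_pos: [0.5546, 0.1155, 0.1598]
eef_rot: [-3.141, 0.0, 1.597]
force: [0.6, 1.1, 0.6]
grip_width: 0.0277
grip_force: 25.0
```

```bash
python3 - <<'E'
from h import *
w=camera('wrist');np.savez('w13.npz',**w)
i=w['image'];uu,vv=np.meshgrid(np.arange(60,600,2),np.arange(4,320,2));q=wpts(w,np.c_[uu.ravel(),vv.ravel()])
t=(q[:,2]>.098)&(q[:,2]<.112)&(q[:,1]>.06)&(q[:,1]<.26)&(q[:,0]>.48)&(q[:,0]<.63);p=q[t]
print('rim',np.percentile(p[:,0],[1,99]),np.percentile(p[:,1],[1,99]),cv2.minAreaRect((p[:,:2]*1000).astype(np.float32)))
go([.555,.115,.071],90.7)
E
```

```text
rim [0.49040002 0.61487759] [0.07201358 0.2343414 ] ((553.9201049804688, 163.92308044433594), (147.18873596191406, 191.15370178222656), 0.08382708579301834)
tool shift [-0.5  0.3 89. ] spin 0.014 | pose [554.7 115.4 160. ] 91.5 t 34.0 F [ 0.7  0.3 -0.3] w 27.8 g 25.0
```

Rim spans x 490–615 and y 72–234, so the relay is well inside. Lowering it.

{"op": "apply_moves", "data": {
  "plan": [0,0,25,0.014,0,0,25,0,0,0,20,0,0,0,10,0,0,0,6,0,0,0,2,0,0,0,0,0]
}}

```text
time_s: 34.75
ee_pos: [0.5552, 0.1156, 0.073]
eef_rot: [3.141, -0.0, 1.58]
force: [-0.0, 0.1, 0.7]
grip_width: 0.0277
grip_force: 25.0
```

{"op": "apply_moves", "data": {
  "plan": [0,0,0,0,0,0,0,0,0,0,0,0,0,0,0,0,0,0,-10,0,0,0,-25,0,0,0,-35,0,0,0,-35,0,0,0,0,0],
  "hand": 0.06
}}

```text
time_s: 35.65
ee_pos: [0.5567, 0.1159, 0.1831]
eef_rot: [3.133, -0.001, 1.58]
force: [-0.2, -0.2, 1.0]
grip_width: 0.05
grip_force: 0.0
```

```bash
python3 - <<'E'
from h import *
go([.5200,-.150,.17],104.8)
E
```

```text
tool shift [-265.6  -39.1   13.1] spin -0.249 | pose [556.7 115.9 183.1] 90.5 t 35.6 F [-0.2 -0.2  1. ] w 50.0 g 0.0
```

{"op": "apply_moves", "data": {
  "plan": [-38,-5,0,0,-38,-5,0,0,-38,-5,0,0,-38,-6,0,0,-38,-6,0,0,-38,-6,0,0,-38,-5,0,0,0,0,0,-0.125,0,0,0,-0.125,0,0,0,0,0,0,0,0]
}}

```text
time_s: 36.75
ee_pos: [0.5192, -0.1505, 0.1774]
eef_rot: [-3.142, -0.0, 1.826]
force: [-0.4, -0.1, -0.1]
grip_width: 0.0499
grip_force: 0.0
```

```bash
python3 - <<'E'
from rel import *
w=camera('wrist');relays(w)
go([.5211,-.150,.0545],104.8)
E
```

```text
[223. 145.] 102592 c 432.1 -156.8 [568.8 376.8] 5.1
[420.  14.] 1006 c 544.2 44.6 [ 9.7 93. ] 89.9
[574.  59.] 12740 c 710.8 81.0 [143.7 197.1] 89.9
[525. 183.] 2419 c 676.8 -60.8 [38.9 57.2] 83.3
[323. 236.] 867 c 519.7 -150.2 [24.4 23.9] 15.2
[323. 339.] 4556 c 544.1 -239.8 [109.9  45.2] 14.8
[541. 395.] 446 c 803.9 -271.0 [19.1 60.1] 14.8
[106. 400.] 544 c 331.0 -396.8 [19.2 65.3] 14.1
[376. 415.] 1589 c 619.0 -313.7 [63.1 49.8] 14.3
tool shift [  0.    1.9 122.9] spin -0.002 | pose [ 519.3 -150.5  177.4] 104.7 t 36.8 F [-0.4 -0.2  0.5] w 49.8 g 0.0
```

{"op": "apply_moves", "data": {
  "plan": [0,1.2,20,0,0,0,25,0,0,0,25,0,0,0,25,0,0,0,15,0,0,0,8,0,0,0,5,0,0,0,0,0]
}}

```text
time_s: 37.6
ee_pos: [0.5205, -0.1503, 0.0545]
eef_rot: [-3.142, -0.0, 1.829]
force: [-0.6, -1.9, 0.1]
grip_width: 0.0498
grip_force: 0.0
```

{"op": "apply_moves", "data": {
  "plan": [0,0,0,0,0,0,0,0,0,0,0,0,0,0,0,0,0,0,0,0,0,0,0,0,0,0,0,0],
  "hand": -1,
  "squeeze": 25
}}

```text
time_s: 38.3
ee_pos: [0.5207, -0.1504, 0.0549]
eef_rot: [3.141, 0.0, 1.83]
force: [-0.4, 0.6, 6.4]
grip_width: 0.0283
grip_force: 25.0
```

{"op": "apply_moves", "data": {
  "plan": [0,0,-5,0,0,0,-10,0,0,0,-20,0,0,0,-30,0,0,0,-35,0,0,0,-20,0,0,0,0,0,0,0,0,0]
}}

```text
time_s: 39.1
ee_pos: [0.5202, -0.1503, 0.1742]
eef_rot: [-3.142, -0.0, 1.83]
force: [0.1, -0.1, -0.2]
grip_width: 0.0276
grip_force: 25.0
```

```bash
python3 - <<'E'
from h import *
go([.5545,.187,.17],104.8)
E
```

```text
tool shift [317.3 119.5   4.2] spin 0.001 | pose [ 520.2 -150.3  174.2] 104.8 t 39.1 F [ 0.1 -0.1 -0.2] w 27.6 g 25.0
```

{"op": "apply_moves", "data": {
  "plan": [35,13,0,0,35,13,0,0,35,13,0,0,35,13,0,0,35,13,0,0,35,13,0,0,35,13,0,0,36,14,0,0,36,14,0,0,0,0,0,0.125,0,0,0,0.12,0,0,20,0,0,0,0,0,0,0,0,0]
}}

```text
time_s: 40.5
ee_pos: [0.5538, 0.1863, 0.1536]
eef_rot: [-3.139, 0.001, 1.585]
force: [-0.7, -0.1, -0.6]
grip_width: 0.0278
grip_force: 25.0
```

```bash
python3 - <<'E'
from h import *
go([.5545,.187,.073],90.7)
E
```

```text
tool shift [ 0.6  0.7 80.6] spin 0.002 | pose [553.8 186.3 153.6] 90.8 t 40.5 F [-0.7 -0.1 -0.6] w 27.8 g 25.0
```

{"op": "apply_moves", "data": {
  "plan": [0,0,25,0,0,0,25,0,0,0,15,0,0,0,10,0,0,0,5,0,0,0,0,0,0,0,0,0]
}}

```text
time_s: 41.2
ee_pos: [0.5547, 0.1866, 0.0753]
eef_rot: [3.14, -0.0, 1.585]
force: [-0.1, -0.0, -0.6]
grip_width: 0.0281
grip_force: 25.0
```

{"op": "apply_moves", "data": {
  "plan": [0,0,0,0,0,0,0,0,0,0,0,0,0,0,0,0,0,0,-10,0,0,0,-25,0,0,0,-35,0,0,0,-30,0,0,0,0,0],
  "hand": 0.06
}}

```text
time_s: 42.1
ee_pos: [0.5559, 0.187, 0.1796]
eef_rot: [3.134, -0.002, 1.585]
force: [-0.4, 0.4, -0.0]
grip_width: 0.0494
grip_force: 0.0
```

{"op": "apply_moves", "data": {
  "plan": [-35,0,0,0,-35,0,0,0,-35,0,0,0,-30,0,0,0,-25,0,0,0,0,0,0,0,0,0,0,0],
  "hand": -1
}}

```text
time_s: 42.8
ee_pos: [0.5564, 0.0265, 0.1743]
eef_rot: [-3.141, -0.0, 1.584]
force: [1.3, 0.3, 0.8]
grip_width: 0.0005
grip_force: 0.0
```

```bash
python3 - <<'E'
from h import *
w=camera('wrist');np.savez('w14.npz',**w);save('w14.png',w['image'])
uu,vv=np.meshgrid(np.arange(60,600,2),np.arange(4,320,2));q=wpts(w,np.c_[uu.ravel(),vv.ravel()])
t=(q[:,2]>.098)&(q[:,2]<.112)&(q[:,1]>.06)&(q[:,1]<.24)&(q[:,0]>.48)&(q[:,0]<.63);p=q[t]
print('rim',np.percentile(p[:,0],[1,99]),np.percentile(p[:,1],[1,99]))
go([.5545,.045,.085],90.7)
E
```

```text
rim [0.49033365 0.61473429] [0.06987193 0.200316  ]
tool shift [18.  -1.7 89.4] spin 0.002 | pose [556.5  27.1 174.4] 90.8 t 42.9 F [-0.1  0.3  0.2] w 0.4 g 0.0
```

View pics/w14.png

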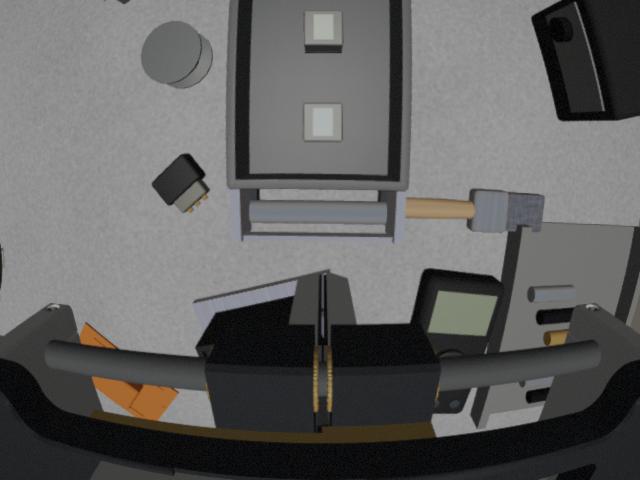

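Both relays stand upright in the tote, at (323,120) and (323,30). Now the fingers, shut, go down behind the tote's -y wall to push it.

{"op": "apply_moves", "data": {
  "plan": [15,-1.5,20,0,0,0,25,0,0,0,25,0,0,0,20,0,0,0,0,0,3,0,0,0,4,0,0,0,4,0,0,0,5,0,0,0,6,0,0,0,7,0,0,0,8,0,0,0,8,0,0,0,8,0,0,0,8,0,0,0,8,0,0,0,8,0,0,0,8,0,0,0,8,0,0,0,8,0,0,0]
}}

```text
time_s: 44.85
ee_pos: [0.5534, 0.1432, 0.0844]
eef_rot: [3.142, -0.0, 1.585]
force: [1.8, -3.6, 2.0]
grip_width: 0.0003
grip_force: 1.6
```

{"op": "apply_moves", "data": {
  "plan": [8,0,0,0,8,0,0,0,8,0,0,0,8,0,0,0,8,0,0,0,8,0,0,0,8,0,0,0,8,0,0,0,8,0,0,0,7,0,0,0,6,0,0,0,5,0,0,0,4,0,0,0,3,0,0,0,3,0,0,0,0,0,0,0]
}}

```text
time_s: 46.45
ee_pos: [0.5518, 0.2429, 0.0843]
eef_rot: [-3.141, -0.0, 1.585]
force: [0.6, -0.2, 0.3]
grip_width: 0.0002
grip_force: 0.0
```

```bash
python3 - <<'E'
from h import *
w=camera('wrist');np.savez('w15.npz',**w);save('w15.png',w['image'])
uu,vv=np.meshgrid(np.arange(60,600,2),np.arange(4,330,2));q=wpts(w,np.c_[uu.ravel(),vv.ravel()])
o=monitor.get_obs();y0=o['ee_pos'][1]
t=(q[:,2]>.103)&(q[:,2]<.109)&(q[:,1]>y0)&(q[:,1]<y0+.2)&(abs(q[:,0]-.553)<.045);p=q[t]
print('rim',np.percentile(p[:,1],[1,99]))
t=(q[:,2]>.05)&(abs(q[:,0]-.553)<.03);p=q[t]
for a in np.arange(y0,y0+.24,.01):
    m=(p[:,1]>=a)&(p[:,1]<a+.01);print(round(a,3),np.round(np.median(p[m,2])*1000) if m.any() else None,end='|')
go([.5545,.28,.085],90.7)
E
```

```text
rim [0.2505754  0.25742835]
0.243 125.0|0.253 86.0|0.263 55.0|0.273 55.0|0.283 88.0|0.293 88.0|0.303 81.0|0.313 55.0|0.323 55.0|0.333 55.0|0.343 55.0|0.353 75.0|0.363 88.0|0.373 87.0|0.383 55.0|0.393 55.0|0.403 None|0.413 None|0.423 None|0.433 None|0.443 None|0.453 None|0.463 None|0.473 None|tool shift [37.2  3.3 -0.7] spin 0.002 | pose [551.8 242.7  84.3] 90.8 t 46.5 F [0.1 0.1 0.1] w 0.2 g 0.0
```

{"op": "apply_moves", "data": {
  "plan": [3,0,0,0,3,0,0,0,3,0,0,0,3,0,0,0,3,0,0,0,3,0,0,0,3,0,0,0,3,0,0,0,3,0,0,0,2,0,0,0,0,0,0,0]
}}

```text
time_s: 47.6
ee_pos: [0.5516, 0.2719, 0.0845]
eef_rot: [3.142, -0.0, 1.585]
force: [-0.3, 0.0, -0.2]
grip_width: 0.0004
grip_force: 0.0
```

{"op": "apply_moves", "data": {
  "plan": [2,0,0,0,2,0,0,0,0,0,0,0]
}}

```text
time_s: 47.9
ee_pos: [0.552, 0.2747, 0.0845]
eef_rot: [3.141, 0.001, 1.584]
force: [2.8, -7.4, 1.6]
grip_width: 0.0002
grip_force: 3.6
```

{"op": "apply_moves", "data": {
  "plan": [2,0,0,0,2,0,0,0,0,0,0,0]
}}

```text
time_s: 48.2
ee_pos: [0.5534, 0.2755, 0.0846]
eef_rot: [3.139, 0.006, 1.583]
force: [10.2, -28.2, 1.2]
grip_width: 0.0005
grip_force: 13.8
```

It is home against the stop (28 N). Backing off gently and rising clear.

{"op": "apply_moves", "data": {
  "plan": [-1,0,0,0,-1,0,0,0,-1,0,0,0,0,0,0,0,-1,0,0,0,-2,0,0,0,-5,0,0,0,-10,0,0,0,-10,0,-10,0,0,0,-25,0,0,0,-35,0,0,0,-35,0,-30,0,0,0,-30,0,0,0,0,0,0,0]
}}

```text
time_s: 49.7
ee_pos: [0.553, 0.1854, 0.1906]
eef_rot: [3.141, 0.0, 1.582]
force: [0.0, -0.4, -0.5]
grip_width: 0.0007
grip_force: 0.0
```

```bash
python3 - <<'E'
from h import *
c=camera('top');s=camera('scene');w=camera('wrist')
a=c['image'].copy();save('fin.png',np.vstack([a[100:310],cv2.resize(s['image'][150:450,150:620],(640,380))]))
uu,vv=np.meshgrid(np.arange(60,600,2),np.arange(4,330,2));q=wpts(w,np.c_[uu.ravel(),vv.ravel()])
t=(q[:,2]>.102)&(q[:,2]<.110)&(q[:,1]>.25)&(q[:,1]<.5)&(abs(q[:,0]-.553)<.045)
print('rim y',np.sort(np.unique(np.round(q[t,1],3)))[[0,-1]])
P=pts(c)
for n,u0,u1 in(('tote',60,220),):
    z=P[195:215,u0:u1];zz=np.median(z[...,2],0)*1000;print([(round(float(np.median(z[:,i,1])),3),round(float(zz[i]))) for i in range(0,u1-u0,4)])
go([.5,.2,.18],90.7)
E
```

```text
rim y [0.282 0.289]
[(0.494, 214), (0.485, 213), (0.478, 210), (0.47, 210), (0.462, 210), (0.455, 209), (0.453, 192), (0.45, 176), (0.45, 153), (0.451, 129), (0.451, 106), (0.441, 106), (0.441, 81), (0.441, 55), (0.432, 54), (0.413, 85), (0.404, 84), (0.395, 84), (0.387, 80), (0.385, 56), (0.376, 53), (0.366, 54), (0.357, 55), (0.34, 85), (0.214, 518), (0.207, 521), (0.198, 529), (0.19, 538), (0.183, 541), (0.177, 544), (0.17, 546), (0.164, 547), (0.158, 549), (0.152, 549), (0.146, 548), (0.14, 547), (0.134, 545), (0.128, 545), (0.123, 542), (0.117, 538)]
tool shift [ 12.2 -52.7  10. ] spin 0.001 | pose [552.8 188.5 190. ] 90.8 t 49.9 F [0.2 0.5 0.1] w 0.9 g 0.0
```

View pics/fin.png

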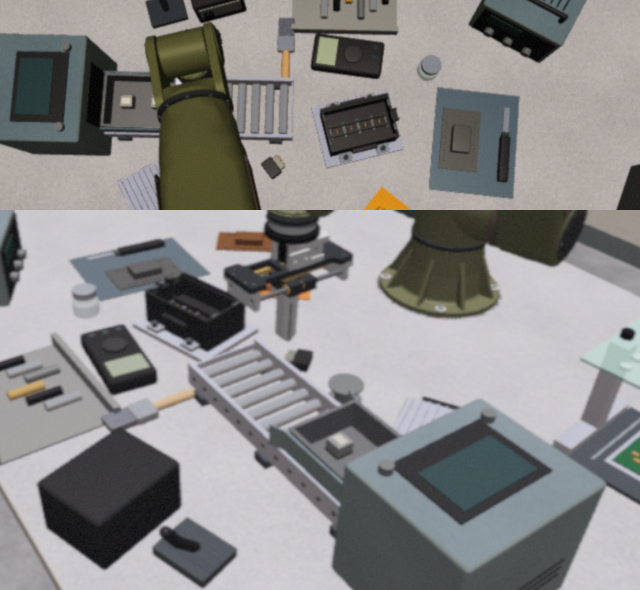

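The cover and blade lie on the mat, the box is empty, and the tote is in the bay. I'll look from above at the gap between the tote and the stop.

{"op": "apply_moves", "data": {
  "plan": [20,0,-5,0,30,0,-5,0,30,0,-5,0,30,0,-5,0,20,0,-5,0,0,0,0,0,0,0,0,0]
}}

```text
time_s: 50.55
ee_pos: [0.5506, 0.3189, 0.2141]
eef_rot: [-3.141, 0.0, 1.586]
force: [-0.1, 0.2, -0.5]
grip_width: 0.0004
grip_force: 0.0
```

```bash
python3 - <<'E'
from h import *
w=camera('wrist');save('w16.png',w['image'][0:330,150:500],2);np.savez('w16.npz',**w)
for v in range(30,300,3):
    q=wpts(w,[(323,v),(300,v),(345,v)])*1000;print(v,np.round(q[:,1]),np.round(q[:,2]),end=' ;' if v%2 else '\n')
E
```

```text
30 [452. 452. 452.] [205. 205. 206.]
33 [452. 452. 452.] [200. 200. 201.] ;36 [452. 452. 452.] [194. 194. 197.]
39 [452. 452. 452.] [190. 189. 190.] ;42 [452. 452. 452.] [183. 182. 183.]
45 [450. 450. 451.] [181. 180. 180.] ;48 [449. 450. 450.] [178. 176. 177.]
51 [450. 450. 450.] [168. 167. 169.] ;54 [449. 450. 450.] [162. 160. 162.]
57 [450. 450. 450.] [152. 152. 153.] ;60 [450. 450. 450.] [144. 144. 144.]
63 [450. 450. 450.] [134. 132. 133.] ;66 [449. 450. 450.] [124. 122. 125.]
69 [450. 450. 450.] [110. 109. 111.] ;72 [449. 449. 450.] [102. 102. 102.]
75 [446. 446. 447.] [105. 105. 103.] ;78 [444. 444. 444.] [105. 105. 106.]
81 [441. 441. 442.] [106. 105. 106.] ;84 [440. 440. 440.] [ 99.  96. 102.]
87 [441. 440. 440.] [78. 81. 87.] ;90 [440. 441. 440.] [61. 57. 65.]
93 [439. 438. 439.] [55. 55. 55.] ;96 [436. 436. 436.] [55. 55. 55.]
99 [433. 433. 433.] [55. 55. 55.] ;102 [430. 430. 431.] [54. 54. 55.]
105 [427. 427. 428.] [55. 55. 55.] ;108 [425. 425. 425.] [55. 55. 55.]
111 [422. 422. 422.] [55. 55. 55.] ;114 [419. 419. 420.] [55. 55. 55.]
117 [416. 416. 417.] [55. 55. 55.] ;12
[... 1458 characters left out ...]
299. 299. 299.] [55. 55. 55.] ;246 [296. 296. 296.] [55. 55. 55.]
249 [293. 293. 294.] [55. 55. 55.] ;252 [290. 290. 290.] [55. 55. 54.]
255 [288. 288. 288.] [57. 59. 56.] ;258 [288. 288. 288.] [68. 69. 66.]
261 [289. 289. 288.] [77. 79. 76.] ;264 [288. 288. 288.] [84. 86. 82.]
267 [288. 288. 288.] [92. 93. 90.] ;270 [288. 288. 288.] [101. 102. 100.]
273 [288. 287. 288.] [106. 105. 105.] ;276 [327. 285. 285.] [217. 106. 106.]
279 [327. 328. 328.] [222. 226. 225.] ;282 [327. 328. 329.] [226. 230. 230.]
285 [327. 328. 329.] [230. 234. 234.] ;288 [327. 328. 329.] [234. 238. 237.]
291 [327. 328. 329.] [237. 240. 241.] ;294 [327. 328. 328.] [241. 244. 244.]
297 [327. 328. 329.] [244. 248. 247.] ;
```

View pics/w16.png

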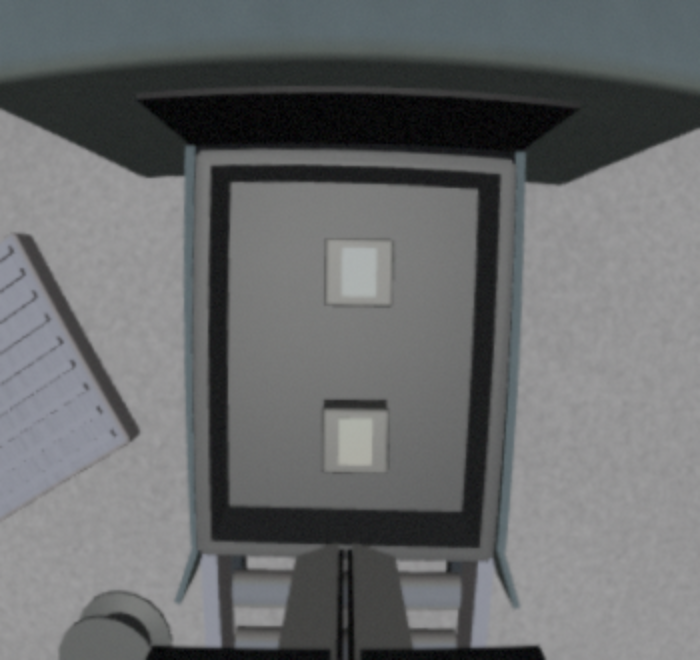

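The tote's end wall is at y ≈ 444.5 mm and the stop face is at about 445 mm, so there is no gap. Both relays stand in the tote and the robot is clear of everything, so I'm handing in.

```bash
python3 -c "
from station import ctrl
print(ctrl.hand_in())"
```

```text
the job is handed in; nothing more can be done
None
```

The job is done and handed in: I pried off the cover and laid it and the blade flat on the mat, put both relays (only two were in the box) in the tote, and pushed the tote home against the stop, in about 51 s.

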